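# Lock a syringe barrel into its filling stand

## Task

Slide the steel decorating-syringe barrel, nozzle up, into the slotted plate of the filling stand from its open mouth, so that its flange goes in under the plate, and on until it butts against the stand's depth rod. Feel for the stop, as the rod is set differently each time; press the barrel home against it with about 10 N for half a second, then let go and leave it standing there. Never knock the barrel against the stand or push the rod with more than 15 N, and leave the other things where they are.

Things in the scene. Friction and masses are not known exactly. Their poses are not given: they have to be found in the camera images.
- barrel_mid (a point): Point on the axis of the loose steel syringe barrel, 50 mm above its underside; z up along it, yaw without meaning. It stands on the worktop on its round flange (50 mm diameter, 6 mm thick); above that a plain cylinder, 30 mm diameter, up to 74 mm, then shoulder and nozzle (11 mm) up to 88 mm. About 0.18 kg.
- stand: Fixed aluminium and steel filling stand. Origin on the worktop below the middle of the slot's mouth; x runs along the slot, inwards from the open mouth, z up. Base 96 mm wide (y), 12 mm thick, from x = -68 to 96 mm; x = -68 to 0 is an open apron to set the barrel down on. The slotted plate lies level over the rest: 94 mm wide, x = 0 to 92 mm.
- slot_mouth (a point): Middle of the slot's mouth at the plate's top, 26.5 mm above the stand's origin; axes as the stand. Plate underside 20.5 mm above the worktop, so the gap over the base for the flange is 8.5 mm high (62 mm wide). The slot is open to -x, centred on y = 0, 33 mm wide, flared to 50 mm over its first 16 mm, and ends at x = 68 mm.
- depth_stop: Block (20 x 30 mm, top at 65 mm) fixed behind the slot; frame same as the stand's. A rigid steel rod, 10 mm diameter, 50 mm above the worktop at y = 0, points from it to the mouth. It is screwed to a different length each time: its tip is somewhere in x = 45 to 63 mm, so the barrel's axis is felt to stop somewhere in x = 30 to 48 mm.
- timer: round white kitchen timer, 62 mm across, 47 mm high; loose bystander, origin at the centre of its underside, leave it alone
- salt: glass salt shaker with metal cap, 44 mm across, 90 mm high; loose bystander, origin at the centre of its underside, leave it alone
- spice: small spice jar, 42 mm across, 96 mm high; loose bystander, origin at the centre of its underside, leave it alone
- eggs: cardboard egg box, 106 x 156 x 72 mm; loose bystander, origin at the centre of its underside, leave it alone
- mug: plain mug with handle, 78 x 116 mm, 101 mm high; loose bystander, origin at the centre of its underside, leave it alone
- glass: clear drinking glass, 81 mm across, 91 mm high; loose bystander, origin at the centre of its underside, leave it alone
Not all that is in view belongs to the job. Leave any orange or turquoise look-alike of the part that bears barrel_mid alone.

How it is judged:
By the outcome, as a careful person would: the job done as asked, in the order asked, and still so for the second after the job is handed in, with the robot touching nothing.
It also fails if it takes over 58 s, if anything falls off the work surface, if the arm or the gripper's body presses on something with over 40 N, if the wrist force passes 120 N, or if a joint passes its speed limit or range.

## Robot

A 6-joint arm with a two-finger parallel gripper is mounted at the origin on a cart in front of the work surface, level with it; the furniture and walls round the work are solid. World frame = base frame: x ahead of the robot, y to its left, z up, the work surface at z = 0. Lengths are in m, angles in degrees, forces in N, time in s.
With the tool pointing down it reaches from about 0.3 to 0.75 m from the base axis. Payload 8.5 kg.
Tool frame: the origin (TCP) lies between the finger pads; the fingertips stand 19 mm ahead of it and the grasp point (between the pads) is the TCP; z points along the fingers, y is the line along which they close (so a half turn about z gives the same grasp; the last joint's range is limited). The gripper opens to 85 mm and grips with 20 to 120 N. Pads are 22 mm wide; open, the fingers measure 114 mm over their backs; the gripper's body (76 mm by 85 mm) begins 54 mm behind the grasp point. The pads swing forward as they close: fully open they stand 13 mm farther back than shut.
Start: joints at [-12.336, 21.807, 74.336, -0, 83.858, -12.336], TCP at [0.55, 0, 0.25] pointing down, gripper open.
Joint ranges: [-178.18, 178.18], [-50.72, 133.34], [12.68, 142.11], [-81.47, 261.47], [9.98, 163.14], [-165.26, 165.26]. Speed limits (degrees/s): [136.94, 136.94, 180, 180, 180, 180].

## Interface

Orientations are given as a 3x3 rotation matrix whose columns are the frame's x, y, z axes.
In Python, from rig import env, optics gives the robot as it stands.
- The arm moves only by the tool arm_command, never from a script. Its argument "commands" is one flat list of numbers, 7 for each row, row after row: the closure, from -1 (fully open) to 1 (shut), so that 0 is half open, then the shift along the tool's x, y, z as a fraction of full scale, then the turn, a rotation vector about the tool's x, y, z as a fraction of full scale. A call has 1 to 12 rows; each row is the pose to reach, as a shift and turn from the pose commanded when the call began, along the tool's axes at that moment; what a row does not reach only later rows make up. Full scale, the value 1, is 500 mm for a shift and 120 degrees for a turn. A row lasts 1/12 s, in which the tool goes at most 41.7 mm and 7.16 degrees, less where a joint would pass 70% of its speed; a pose out of reach is approached as far as the arm can. A call with a number of a shift or a turn outside -1 to 1 is refused whole. A call with a gripper value outside its range is refused whole. The fingers move at their own pace and stop on an object; "newtons" is the grip in N (left out, the last holds). Time passes only in rows, so rows that repeat a pose let the fingers close. It gives the time, the measured TCP pose, the force, the opening and the grip force at its end, in the units of the state.
- env.observe(): the state, without advancing time (a new reading comes with each control period).
- optics.get_image(name): name is "scene" or "side" or "wrist"; returns a dict with "image" (420x560x3 uint8, red, green, blue), "intrinsics" (3x3 intrinsics, pixels), "k1" (the pictures are not rectified: a ray, as slopes to the right and down, at radius r is drawn at 1 + k1 r^2 times it, then the intrinsics apply), "origin" and "orientation" of the camera in the world; the wrist camera has in their place "tool_from_camera" (4x4, takes a point from camera to tool coordinates, whose origin is the TCP and whose axes are the flange's). Camera axes: x right, y down, z forward; pixel columns grow to the right and rows downward; lengths in m; the calibration is good to about 2 mm. A picture is of the moment at which its call begins: read the wrist's pose just before it. There is no depth.
- env.close_job(): hands the job in; it is judged then, once.
The state is a dict: "time_s": time; "q": joint angles; "qvel": joint speeds; "joint_efforts": joint torques, N m; "position": TCP position; "tool_rot": TCP orientation; "ft_force": force on the tool from outside, world axes, zero at the start; "wrist_torque": the same for the moment, N m; "grip_width": finger opening in m; "gripper_force": force on a finger pad.
Only numpy, scipy, OpenCV 4.12 (cv2) and the standard library are available. Lean on these libraries where they do the work, as an engineer would, in place of code of your own. Each camera call takes 0.05 s, during which the arm holds its last target. There are 200 camera calls.

## Working session

There is one attempt and no reset: what is moved stays moved. The work goes in short steps, Python scripts to look and compute and a tool call to move; the robot and the scene stay as the last step left them, time stands still between calls to the robot, and variables do not carry over. Pictures are saved under pics/ and viewed, at most 10 in all, crops included, and the job is handed in when it is done.

Besides the shell and the picture viewer there is one more tool, called after "Call:" by a JSON object that holds its "api" and its "payload". arm_command: Moves the arm, as the interface text tells. Shift numbers are shares of 500 mm and turn numbers shares of 120 degrees, none past 1 either way. Its arguments: {"type":"object","properties":{"commands":{"type":"array","items":{"type":"number"}},"newtons":{"type":"number"}},"required":["commands"]}

```bash
mkdir -p pics; cat > h.py <<'E'
import numpy as np, cv2
from rig import env, optics
def grab(n):
    s=env.observe(); g=optics.get_image(n)
    if n=="wrist":
        T=np.eye(4);T[:3,:3]=np.array(s["tool_rot"]);T[:3,3]=s["position"]
        C=T@np.array(g["tool_from_camera"]); g["orientation"]=C[:3,:3]; g["origin"]=C[:3,3]
    return g
def ray(g,u,v):
    K=np.array(g["intrinsics"]);k=g["k1"]
    p=cv2.undistortPoints(np.array([[[u,v]]],float),K,np.array([k,0,0,0.]))[0,0]
    d=np.array(g["orientation"])@np.array([p[0],p[1],1]); return np.array(g["origin"]),d/np.linalg.norm(d)
def onz(g,u,v,z):
    o,d=ray(g,u,v); return o+d*(z-o[2])/d[2]
def tri(a,b):
    (o1,d1),(o2,d2)=a,b
    A=np.stack([d1,-d2],1);t=np.linalg.lstsq(A,o2-o1,rcond=None)[0]
    p,q=o1+t[0]*d1,o2+t[1]*d2; return (p+q)/2,np.linalg.norm(p-q)
def save(g,n): cv2.imwrite(f"pics/{n}.png",g["image"][:,:,::-1])
E
python3 - <<'E'
from h import *
s=env.observe();print(s)
for n in("scene","side","wrist"):
    g=grab(n);save(g,n+"0");print(n,np.round(g["origin"],3),np.round(g["orientation"],2).tolist(),g["intrinsics"],g["k1"])
E
```

```text
{'time_s': 0.0, 'q': array([-1.23358454e+01,  2.18423416e+01,  7.43854791e+01, -1.37126138e-03,
        8.38577343e+01, -1.23373258e+01]), 'qvel': array([ 0.0143833 , -0.07685858, -0.03103132, -0.01815018, -0.06418079,
       -0.06690541]), 'joint_efforts': array([-1.00240642e-03, -4.48466885e+01, -2.31285810e+01, -2.87182611e-04,
        4.73836102e-03,  1.77242771e-05]), 'position': array([5.49732861e-01, 4.96613179e-05, 2.49694820e-01]), 'tool_rot': array([[-2.81995195e-05,  9.99998928e-01, -1.46382617e-03],
       [ 9.99999956e-01,  2.86325007e-05,  2.95767177e-04],
       [ 2.95808773e-04, -1.46381776e-03, -9.99998885e-01]]), 'ft_force': array([-0.62167064,  0.8179914 , -0.39139897]), 'wrist_torque': array([ 0.06042779, -0.02624644,  0.03011446]), 'gripper_force': 0.0, 'grip_width': 0.08537815990116777}
scene [0.043 0.873 0.685] [[-0.87, -0.25, 0.43], [-0.5, 0.44, -0.75], [-0.0, -0.86, -0.5]] [[471.60381909   0.         278.3478396 ]
 [  0.         471.60381909 214.40713373]
 [  0.           0.           1.        ]] -0.10959762376365387
side [ 0.544 -1.222  0.616] [[1.0, -0.0, -0.0], [0.0, -0.42, 0.91], [-0.0, -0.91, -0.42]] [[460.42540229   0.         281.46886276]
 [  0.         460.42540229 216.70419935]
 [  0.           0.           1.        ]] -0.1534815559942876
wrist [0.549 0.065 0.373] [[1.0, 0.0, -0.0], [0.0, -0.97, -0.26], [-0.0, 0.26, -0.97]] [[305.31179408   0.         281.08975679]
 [  0.         305.31179408 209.05570757]
 [  0.           0.           1.        ]] -0.017317657235959582
```

View pics/scene0.png

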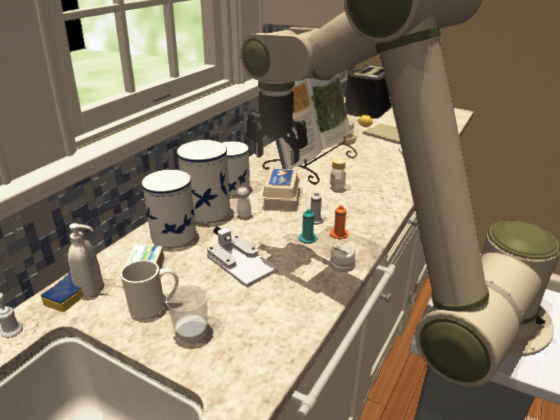

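View pics/side0.png

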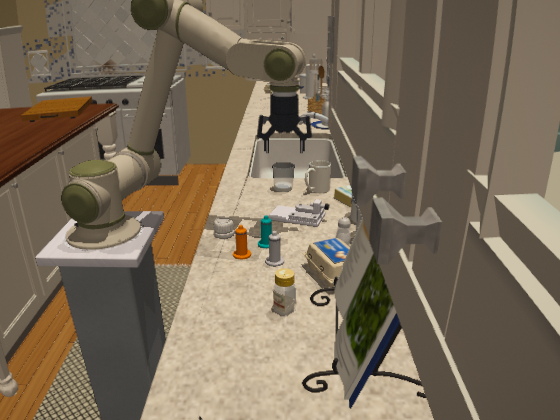

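View pics/wrist0.png

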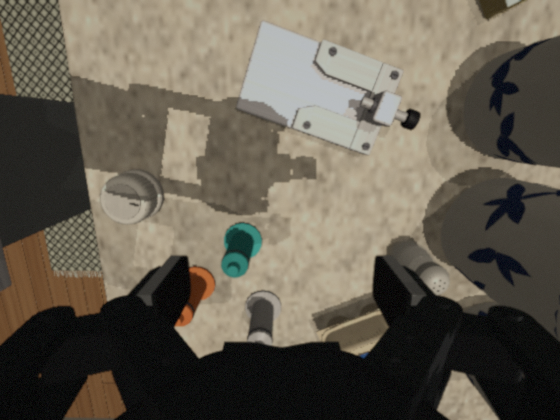

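The wrist view shows the stand: apron corners at about (262,22) and (238,105), far plate corners at (403,68) and (370,155). The slot runs right and slightly down. The grey barrel's flange is near (263,303). In scene the barrel is at (316,207), in side at (275,250), with the orange and teal look-alikes beside it.

```bash
python3 - <<'E'
from h import *
w=grab("wrist");s=grab("side");c=grab("scene")
for n,u,v,z in[("apL",262,22,.012),("apR",238,105,.012),("plFL",403,68,.0265),("plFR",370,155,.0265),("plNR",289,129,.0265),("plNL",325,41,.0265),("flange",263,303,.006),("teal",243,240,.006),("timer",131,197,.04)]:
    print(n,np.round(onz(w,u,v,z),4))
print("tip",tri(ray(s,275,233),ray(c,316,194)))
print("flange-side",onz(s,275,262,.003),onz(c,315,218,.003))
crop=lambda g,x,y,w_,h_,k:cv2.resize(g["image"][y:y+h_,x:x+w_],None,fx=k,fy=k,interpolation=cv2.INTER_CUBIC)
A=crop(w,200,10,230,150,3);cv2.imwrite("pics/cw.png",A[:,:,::-1])
B=np.hstack([crop(s,235,200,100,80,4),crop(c,280,170,100,80,4)]);cv2.imwrite("pics/cb.png",B[:,:,::-1])
E
```

```text
apL [0.5286 0.173  0.012 ]
apR [0.5004 0.0892 0.012 ]
plFL [0.6771 0.1258 0.0265]
plFR [0.649  0.035  0.0265]
plNR [0.5577 0.0631 0.0265]
plNL [0.5941 0.1511 0.0265]
flange [ 0.5246 -0.166   0.006 ]
teal [ 0.5003 -0.0747  0.006 ]
timer [ 0.3804 -0.0106  0.04  ]
tip (array([ 0.52587669, -0.17355333,  0.08172349]), np.float64(0.002593258323894579))
flange-side [ 0.52664889 -0.18445591  0.003     ] [ 0.52567308 -0.17617668  0.003     ]
```

View pics/cb.png

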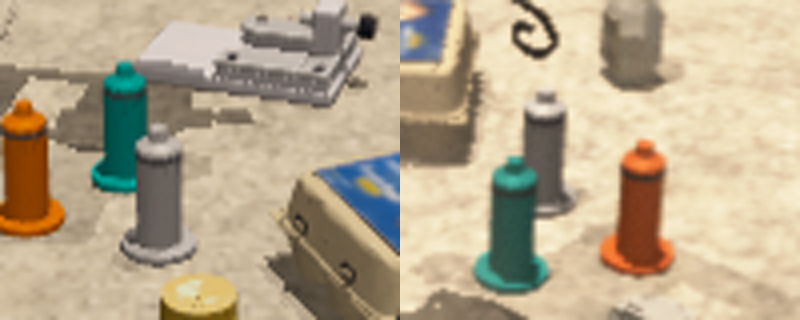

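Barrel is at about (0.526, −0.174); the tip height measures 0.082 against 0.088 given. The stand mouth is at about (0.576, 0.107) with yaw about −17.3°, and its plate measures 95 × 95 mm against 94 × 92. Next I go above the barrel with the closing axis along stand y and look from close by.

Call:
{"api": "arm_command", "payload": {"commands": [-0.3,-0.348,-0.048,0.2,0,0,-0.606,-0.3,-0.348,-0.048,0.2,0,0,-0.606,-0.3,-0.348,-0.048,0.2,0,0,-0.606,-0.3,-0.348,-0.048,0.2,0,0,-0.606,-0.3,-0.348,-0.048,0.2,0,0,-0.606,-0.3,-0.348,-0.048,0.2,0,0,-0.606,-0.3,-0.348,-0.048,0.2,0,0,-0.606,-0.3,-0.348,-0.048,0.2,0,0,-0.606,-0.3,-0.348,-0.048,0.2,0,0,-0.606,-0.3,-0.348,-0.048,0.2,0,0,-0.606,-0.3,-0.348,-0.048,0.2,0,0,-0.606,-0.3,-0.348,-0.048,0.2,0,0,-0.606], "newtons": 30}}

```text
time_s: 1.3
position: [0.526, -0.174, 0.1503]
tool_rot: [[-0.955, 0.296, -0.0], [0.296, 0.955, 0.0], [0.0, 0.0, -1.0]]
ft_force: [-0.1, -0.9, -0.1]
grip_width: 0.0555
gripper_force: 0.0
```

```bash
python3 - <<'E'
from h import *
s=env.observe();print(s["time_s"],s["position"],np.round(s["tool_rot"],3).tolist(),s["grip_width"],s["ft_force"])
g=grab("wrist");save(g,"w1")
E
```

```text
1.3 [ 0.52596713 -0.17400705  0.15026732] [[-0.955, 0.296, -0.0], [0.296, 0.955, 0.0], [0.0, 0.0, -1.0]] 0.05551726775243702 [-0.0502895  -0.88603791 -0.09642614]
```

View pics/w1.png

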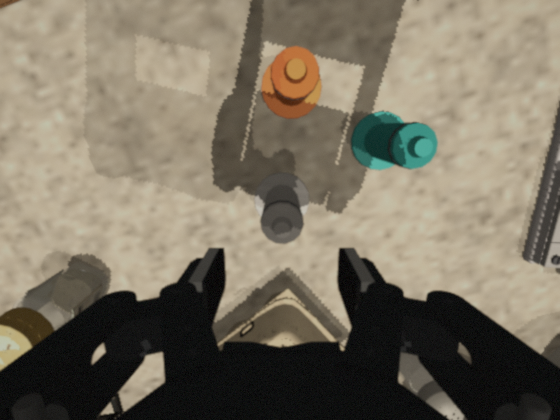

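The nozzle is at (282,226) and the flange spans u 257–309 with its far rim at v≈173. The barrel is centred between the fingers (mid u≈281), and the egg box corner is at (288,290).

```bash
python3 - <<'E'
from h import *
g=grab("wrist")
for n,u,v,z in[("noz",282,227,.088),("rim",283,173,.006),("flangeL",257,197,.006),("flangeR",309,197,.006),("orange",297,69,.088),("teal",423,147,.088),("egg",288,292,.072)]:
    print(n,np.round(onz(g,u,v,z),4))
s=grab("side");c=grab("scene")
o,d=ray(g,282,227)
for nm,r in(("side",ray(s,274.5,231.5)),("scene",ray(c,316.3,193))): print(nm,tri((o,d),r))
E
```

```text
noz [ 0.5219 -0.1727  0.088 ]
rim [ 0.5006 -0.1649  0.006 ]
flangeL [ 0.5144 -0.1936  0.006 ]
flangeR [ 0.5283 -0.149   0.006 ]
orange [ 0.4352 -0.137   0.088 ]
teal [ 0.4989 -0.077   0.088 ]
egg [ 0.5767 -0.185   0.072 ]
side (array([ 0.52431667, -0.1727385 ,  0.08564411]), np.float64(0.0031222884931410076))
scene (array([ 0.52320336, -0.17293321,  0.08502039]), np.float64(0.0006032511342896573))
```

Call:
{"api": "arm_command", "payload": {"commands": [-0.3,0.0056,0.0012,0.06,0,0,0,-0.3,0.0056,0.0012,0.12,0,0,0,-0.3,0.0056,0.0012,0.16,0,0,0,-0.3,0.0056,0.0012,0.18,0,0,0,-0.3,0.0056,0.0012,0.2,0,0,0,-0.3,0.0056,0.0012,0.2,0,0,0,0.5,0.0056,0.0012,0.2,0,0,0,0.5,0.0056,0.0012,0.2,0,0,0,0.5,0.0056,0.0012,0.2,0,0,0,0.5,0.0056,0.0012,0.2,0,0,0,0.5,0.0056,0.0012,0.2,0,0,0,0.5,0.0056,0.0012,0.2,0,0,0], "newtons": 40}}

```text
time_s: 2.5
position: [0.5241, -0.173, 0.0515]
tool_rot: [[-0.955, 0.297, 0.002], [0.297, 0.955, -0.001], [-0.002, -0.001, -1.0]]
ft_force: [0.1, -0.4, 6.3]
grip_width: 0.0292
gripper_force: 39.7
```

Call:
{"api": "arm_command", "payload": {"commands": [0.5,0,0,-0.02,0,0,0,0.5,0,0,-0.08,0,0,0,0.5,0,0,-0.16,0,0,0,0.5,0,0,-0.23,0,0,0,0.5,0.02,0.06,-0.23,0,0,0,0.5,0.04,0.13,-0.23,0,0,0,0.5,0.06,0.2,-0.23,0,0,0,0.5,0.08,0.27,-0.23,0,0,0,0.5,0.1,0.34,-0.23,0,0,0,0.5,0.12,0.41,-0.23,0,0,0,0.5,0.14,0.48,-0.23,0,0,0,0.5,0.157,0.54,-0.23,0,0,0]}}

```text
time_s: 3.5
position: [0.5281, 0.1109, 0.166]
tool_rot: [[-0.955, 0.296, -0.0], [0.296, 0.955, 0.0], [0.0, 0.0, -1.0]]
ft_force: [0.9, 0.3, -2.0]
grip_width: 0.029
gripper_force: 40.2
```

Call:
{"api": "arm_command", "payload": {"commands": [0.5,0,0.02,0.05,0,0,0,0.5,0,0.026,0.09,0,0,0,0.5,0,0.026,0.1,0,0,0,0.5,0,0.026,0.1,0,0,0,0.5,0,0.026,0.1,0,0,0]}}

```text
time_s: 3.92
position: [0.5329, 0.1205, 0.1162]
tool_rot: [[-0.955, 0.298, 0.001], [0.298, 0.955, -0.0], [-0.001, 0.0, -1.0]]
ft_force: [0.6, -0.3, -0.7]
grip_width: 0.0288
gripper_force: 40.2
```

```bash
python3 - <<'E'
from h import *
g=grab("wrist");save(g,"w2");save(grab("scene"),"s2")
E
```

```text
(no output)
```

View pics/w2.png

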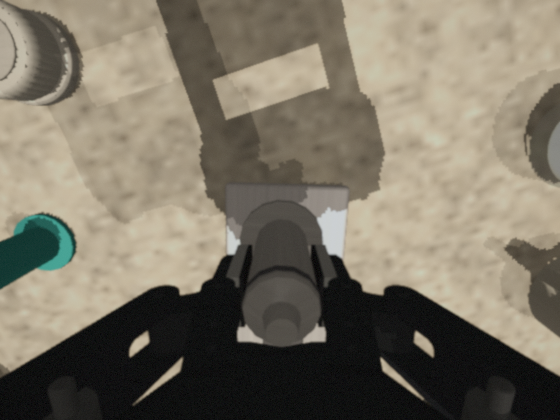

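The barrel is held upright and centred at u≈282. The apron's near corners are at about (226,184) and (348,187), with its side edges at u≈227 and 347.

```bash
python3 - <<'E'
from h import *
s=env.observe();g=grab("wrist")
R=np.array(s["tool_rot"]);p=np.array(s["position"])
im=g["image"];hsv=cv2.cvtColor(im,cv2.COLOR_RGB2HSV)
# edge rows / cols of apron by saturation
for v in (200,215,230,245): print(v,hsv[v,218:236,1].tolist(),hsv[v,338:356,1].tolist())
a,b=onz(g,226.5,184,.012),onz(g,348,187,.012)
print(a,b,np.linalg.norm(a-b)); d=b-a; 
print("edge dir deg",np.degrees(np.arctan2(d[1],d[0])),"tool y",np.degrees(np.arctan2(R[1,1],R[0,1])))
m=(a+b)/2; ang=np.radians(-17.3); x=np.array([np.cos(ang),np.sin(ang),0])
print("mouth from apron",m+.068*x,"in tool",R.T@(m-p))
for v in(200,245):
  for z in(.012,): print(onz(g,226.5,v,z),onz(g,347.5,v,z))
E
```

```text
200 [59, 63, 58, 62, 59, 64, 55, 41, 33, 27, 26, 30, 28, 28, 26, 30, 30, 26] [25, 27, 24, 25, 27, 25, 25, 26, 28, 30, 41, 53, 56, 53, 53, 47, 46, 44]
215 [47, 49, 49, 48, 49, 52, 54, 55, 35, 29, 28, 28, 30, 32, 29, 27, 30, 30] [6, 9, 7, 7, 7, 5, 4, 13, 26, 41, 49, 50, 49, 50, 48, 49, 48, 48]
230 [48, 48, 48, 46, 44, 45, 43, 42, 30, 15, 9, 8, 11, 11, 10, 18, 27, 26] [5, 6, 6, 6, 4, 5, 17, 30, 47, 51, 51, 52, 51, 50, 51, 53, 53, 53]
245 [50, 52, 49, 49, 50, 48, 49, 45, 32, 18, 9, 6, 5, 5, 4, 4, 4, 5] [5, 6, 5, 4, 10, 21, 35, 46, 49, 48, 48, 48, 49, 48, 48, 50, 51, 50]
[0.49771685 0.08764113 0.012     ] [0.52729182 0.1749396  0.012     ] 0.09217213589730172
edge dir deg 71.28465370078861 tool y 72.66573781188082
mouth from apron [0.57742807 0.11106887 0.012     ] in tool [0.02320222 0.00419105 0.1046438 ]
[0.50943429 0.08339119 0.012     ] [0.53704173 0.17211215 0.012     ]
[0.54423146 0.07074648 0.012     ] [0.57301295 0.16315169 0.012     ]
```

```bash
python3 - <<'E'
from h import *
s=env.observe();g=grab("wrist");sc=grab("scene")
R=np.array(s["tool_rot"]);p=np.array(s["position"])
hsv=cv2.GaussianBlur(cv2.cvtColor(g["image"],cv2.COLOR_RGB2HSV)[:,:,1],(1,5),0).astype(float)
L=[];Q=[]
for v in range(205,250,3):
    for lo,hi,o in((217,236,L),(334,356,Q)):
        r=hsv[v,lo:hi]; d=np.abs(np.diff(r)); d[d<4]=0
        o.append(onz(g,lo+.5+(d*np.arange(len(d))).sum()/d.sum(),v,.012))
def fit(P):
    P=np.array(P)[:,:2].astype(np.float32); vx,vy,x,y=cv2.fitLine(P,cv2.DIST_HUBER,0,.01,.01).ravel()
    return np.degrees(np.arctan2(vy*np.sign(vx),abs(vx))),np.array([x,y])
(aL,cL),(aQ,cQ)=fit(L),fit(Q);print(aL,aQ,cL,cQ)
for yaw in(-17.3,(aL+aQ)/2):
    t=np.radians(yaw);n=np.array([-np.sin(t),np.cos(t)]);print("yaw",yaw,"width",n@(cQ-cL),"centre n",n@(cL+cQ)/2,"tool n",n@p[:2],"prior mouth n",n@[.5755,.1075])
crop=sc["image"][190:310,170:310];cv2.imwrite("pics/c3.png",cv2.resize(crop,None,fx=5,fy=5,interpolation=cv2.INTER_CUBIC)[:,:,::-1])
E
```

```text
-17.695957 -19.10159 [0.5267644 0.0765141] [0.5533928  0.16635801]
yaw -17.3 width 0.09369807448114612 centre n 0.27654819967662836 tool n 0.2734970826446628 prior mouth n 0.2737760259783166
yaw -18.398773 width 0.09365603 centre n 0.2856929 tool n 0.28252131869828045 prior mouth n 0.28364921766519546
```

View pics/c3.png

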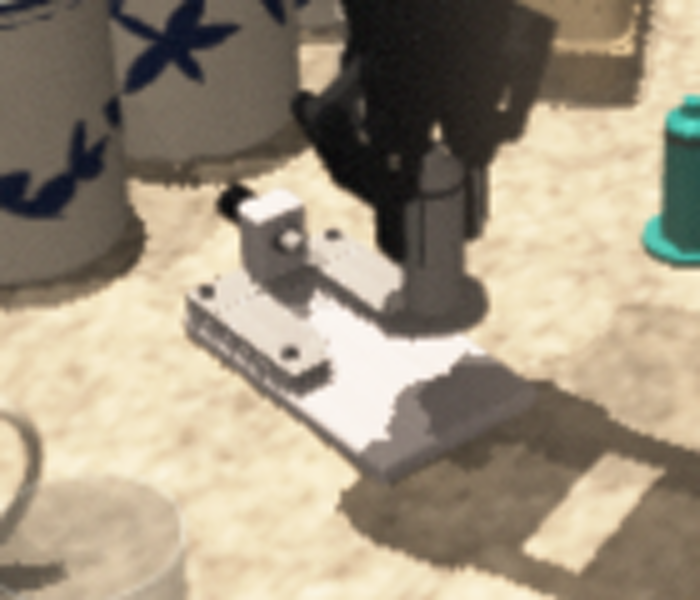

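The barrel hovers over the apron. Close up, the stand's centreline is about 3 mm to tool +y and its yaw is about −18.4°. I correct both, descend just above the apron and re-measure.

Call:
{"api": "arm_command", "payload": {"commands": [0.5,0,0.0062,0.03,0,0,0.0092,0.5,0,0.0062,0.06,0,0,0.0092,0.5,0,0.0062,0.08,0,0,0.0092,0.5,0,0.0062,0.088,0,0,0.0092,0.5,0,0.0062,0.088,0,0,0.0092,0.5,0,0.0062,0.088,0,0,0.0092]}}

```text
time_s: 4.67
position: [0.5338, 0.1238, 0.0718]
tool_rot: [[-0.949, 0.315, 0.001], [0.315, 0.949, -0.0], [-0.0, 0.0, -1.0]]
ft_force: [0.8, -1.0, -1.7]
grip_width: 0.0295
gripper_force: 40.2
```

```bash
python3 - <<'E'
from h import *
s=env.observe();g=grab("wrist");save(g,"w4")
R=np.array(s["tool_rot"]);p=np.array(s["position"]);print(p,s["ft_force"])
big=cv2.resize(g["image"][130:380,170:400],None,fx=2.4,fy=2.4,interpolation=cv2.INTER_CUBIC);cv2.imwrite("pics/c4.png",big[:,:,::-1])
E
```

```text
[0.53379809 0.12382142 0.07176004] [ 0.83020988 -1.01517324 -1.69008925]
```

View pics/c4.png

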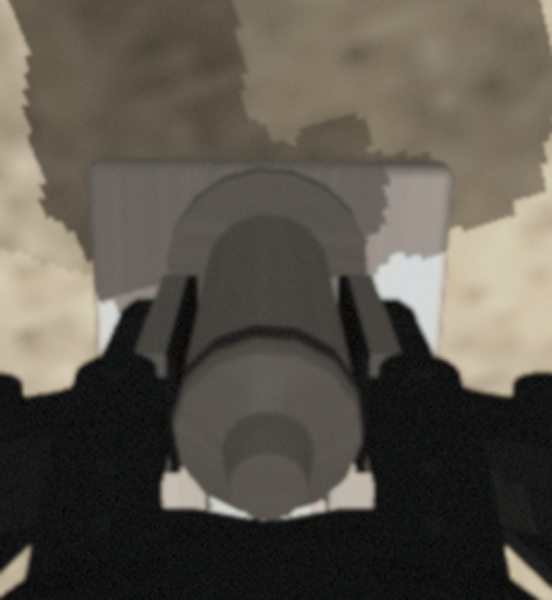

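The apron edge is now level. Apron centre is at crop x≈271→268.5, the slot edges at 208/328 give centre 268, and barrel nozzle and flange are at 268, so they are aligned. Next I lower to feel the base.

Call:
{"api": "arm_command", "payload": {"commands": [0.5,0,0,0.006,0,0,0,0.5,0,0,0.01,0,0,0,0.5,0,0,0.013,0,0,0,0.5,0,0,0.014,0,0,0,0.5,0,0,0.014,0,0,0,0.5,0,0,0.014,0,0,0]}}

```text
time_s: 5.22
position: [0.5335, 0.1239, 0.0643]
tool_rot: [[-0.949, 0.315, -0.0], [0.315, 0.949, 0.0], [0.0, 0.0, -1.0]]
ft_force: [-0.6, -0.6, -1.7]
grip_width: 0.0292
gripper_force: 40.2
```

Call:
{"api": "arm_command", "payload": {"commands": [0.5,0,0,0.001,0,0,0,0.5,0,0,0.002,0,0,0,0.5,0,0,0.003,0,0,0,0.5,0,0,0.003,0,0,0]}}

```text
time_s: 5.55
position: [0.5336, 0.1239, 0.0636]
tool_rot: [[-0.949, 0.315, 0.001], [0.315, 0.949, -0.0], [-0.001, 0.0, -1.0]]
ft_force: [-1.3, -0.8, 6.3]
grip_width: 0.0293
gripper_force: 40.9
```

Call:
{"api": "arm_command", "payload": {"commands": [0.5,0,0,-0.003,0,0,0,0.5,-0.004,0,-0.003,0,0,0,0.5,-0.008,0,-0.003,0,0,0,0.5,-0.012,0,-0.003,0,0,0,0.5,-0.016,0,-0.003,0,0,0,0.5,-0.02,0,-0.003,0,0,0,0.5,-0.024,0,-0.003,0,0,0,0.5,-0.027,0,-0.003,0,0,0,0.5,-0.03,0,-0.003,0,0,0,0.5,-0.032,0,-0.003,0,0,0,0.5,-0.034,0,-0.003,0,0,0,0.5,-0.034,0,-0.003,0,0,0]}}

```text
time_s: 6.55
position: [0.5498, 0.1185, 0.0643]
tool_rot: [[-0.949, 0.315, 0.0], [0.315, 0.949, -0.0], [-0.0, 0.0, -1.0]]
ft_force: [-0.3, -0.5, -1.7]
grip_width: 0.0293
gripper_force: 40.3
```

```bash
python3 - <<'E'
from h import *
s=env.observe();g=grab("wrist")
print(s["position"],s["ft_force"])
w=cv2.resize(g["image"][150:370,180:390],None,fx=1.9,fy=2.4);c=grab("scene")["image"][190:310,180:300]
out=np.hstack([cv2.resize(w,(390,528)),cv2.resize(c,(400,528),interpolation=cv2.INTER_CUBIC)]);cv2.imwrite("pics/c5.png",out[:,:,::-1])
E
```

```text
[0.54980793 0.11848584 0.06432618] [-0.32826107 -0.54288871 -1.70082825]
```

View pics/c5.png

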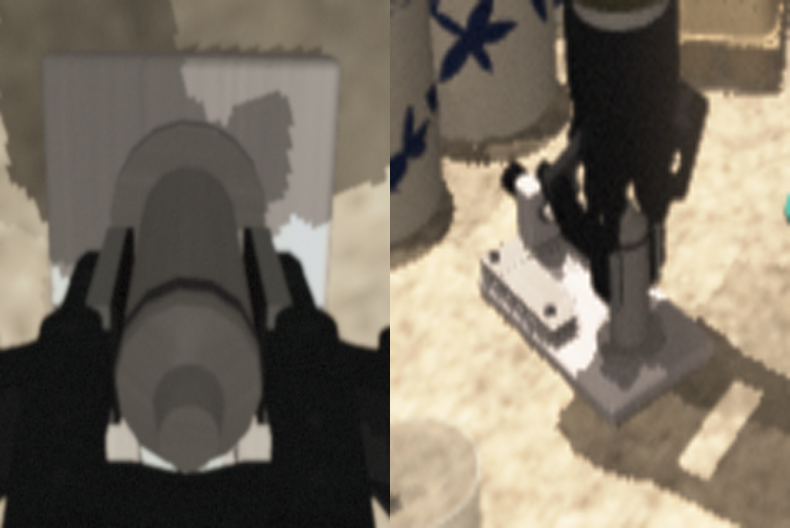

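Apron centre 190, slot centre about 187 and barrel 188 (crop px): still centred, flange just at the plate, forces nil. Sliding on.

Call:
{"api": "arm_command", "payload": {"commands": [0.5,-0.003,0,0,0,0,0,0.5,-0.006,0,0,0,0,0,0.5,-0.009,0,0,0,0,0,0.5,-0.012,0,0,0,0,0,0.5,-0.015,0,0,0,0,0,0.5,-0.018,0,0,0,0,0,0.5,-0.021,0,0,0,0,0,0.5,-0.024,0,0,0,0,0,0.5,-0.026,0,0,0,0,0,0.5,-0.028,0,0,0,0,0,0.5,-0.03,0,0,0,0,0,0.5,-0.03,0,0,0,0,0]}}

```text
time_s: 7.65
position: [0.5641, 0.1138, 0.0643]
tool_rot: [[-0.949, 0.315, 0.0], [0.315, 0.949, 0.0], [-0.0, 0.0, -1.0]]
ft_force: [-0.2, -0.2, -1.8]
grip_width: 0.0289
gripper_force: 40.3
```

Call:
{"api": "arm_command", "payload": {"commands": [0.5,-0.002,0,0,0,0,0,0.5,-0.004,0,0,0,0,0,0.5,-0.006,0,0,0,0,0,0.5,-0.008,0,0,0,0,0,0.5,-0.01,0,0,0,0,0,0.5,-0.012,0,0,0,0,0,0.5,-0.014,0,0,0,0,0,0.5,-0.016,0,0,0,0,0]}}

```text
time_s: 8.32
position: [0.5715, 0.1113, 0.0643]
tool_rot: [[-0.949, 0.315, -0.0], [0.315, 0.949, 0.0], [0.0, 0.0, -1.0]]
ft_force: [-0.8, -0.6, -2.5]
grip_width: 0.0292
gripper_force: 40.3
```

Call:
{"api": "arm_command", "payload": {"commands": [0.5,-0.002,0,0,0,0,0,0.5,-0.004,0,0,0,0,0,0.5,-0.006,0,0,0,0,0,0.5,-0.008,0,0,0,0,0,0.5,-0.01,0,0,0,0,0,0.5,-0.012,0,0,0,0,0,0.5,-0.014,0,0,0,0,0,0.5,-0.016,0,0,0,0,0]}}

```text
time_s: 8.98
position: [0.5791, 0.1087, 0.0643]
tool_rot: [[-0.949, 0.315, -0.0], [0.315, 0.949, -0.0], [0.0, -0.0, -1.0]]
ft_force: [0.5, -0.2, -2.3]
grip_width: 0.029
gripper_force: 40.3
```

Call:
{"api": "arm_command", "payload": {"commands": [0.5,-0.002,0,0,0,0,0,0.5,-0.004,0,0,0,0,0,0.5,-0.006,0,0,0,0,0,0.5,-0.008,0,0,0,0,0,0.5,-0.01,0,0,0,0,0,0.5,-0.012,0,0,0,0,0]}}

```text
time_s: 9.48
position: [0.5849, 0.1068, 0.0643]
tool_rot: [[-0.949, 0.315, -0.0], [0.315, 0.949, -0.0], [0.0, -0.0, -1.0]]
ft_force: [-0.5, -0.0, -1.3]
grip_width: 0.0291
gripper_force: 40.3
```

Call:
{"api": "arm_command", "payload": {"commands": [0.5,-0.002,0,0,0,0,0,0.5,-0.004,0,0,0,0,0,0.5,-0.006,0,0,0,0,0,0.5,-0.008,0,0,0,0,0,0.5,-0.01,0,0,0,0,0,0.5,-0.012,0,0,0,0,0]}}

```text
time_s: 9.98
position: [0.5905, 0.105, 0.0643]
tool_rot: [[-0.949, 0.315, 0.0], [0.315, 0.949, -0.0], [-0.0, -0.0, -1.0]]
ft_force: [0.1, 1.2, -1.6]
grip_width: 0.029
gripper_force: 40.3
```

Call:
{"api": "arm_command", "payload": {"commands": [0.5,-0.002,0,0,0,0,0,0.5,-0.004,0,0,0,0,0,0.5,-0.006,0,0,0,0,0,0.5,-0.008,0,0,0,0,0,0.5,-0.01,0,0,0,0,0,0.5,-0.012,0,0,0,0,0]}}

```text
time_s: 10.48
position: [0.5962, 0.1031, 0.0643]
tool_rot: [[-0.949, 0.315, -0.0], [0.315, 0.949, 0.0], [0.0, 0.0, -1.0]]
ft_force: [0.1, -0.0, -2.2]
grip_width: 0.0288
gripper_force: 40.3
```

Call:
{"api": "arm_command", "payload": {"commands": [0.5,-0.002,0,0,0,0,0,0.5,-0.004,0,0,0,0,0,0.5,-0.006,0,0,0,0,0,0.5,-0.008,0,0,0,0,0]}}

```text
time_s: 10.82
position: [0.6, 0.1018, 0.0643]
tool_rot: [[-0.949, 0.315, -0.0], [0.315, 0.949, -0.0], [0.0, -0.0, -1.0]]
ft_force: [0.1, 0.6, -2.7]
grip_width: 0.0292
gripper_force: 40.3
```

Call:
{"api": "arm_command", "payload": {"commands": [0.5,-0.001,0,0,0,0,0,0.5,-0.002,0,0,0,0,0,0.5,-0.003,0,0,0,0,0]}}

```text
time_s: 11.07
position: [0.6014, 0.1013, 0.0643]
tool_rot: [[-0.949, 0.315, -0.0], [0.315, 0.949, 0.0], [0.0, -0.0, -1.0]]
ft_force: [-0.6, 0.2, -1.2]
grip_width: 0.0294
gripper_force: 40.3
```

Call:
{"api": "arm_command", "payload": {"commands": [0.5,-0.001,0,0,0,0,0,0.5,-0.002,0,0,0,0,0,0.5,-0.003,0,0,0,0,0]}}

```text
time_s: 11.32
position: [0.6028, 0.1009, 0.0643]
tool_rot: [[-0.949, 0.315, 0.0], [0.315, 0.949, 0.0], [-0.0, 0.0, -1.0]]
ft_force: [-0.6, 0.3, -2.4]
grip_width: 0.0294
gripper_force: 40.3
```

Call:
{"api": "arm_command", "payload": {"commands": [0.5,-0.001,0,0,0,0,0,0.5,-0.002,0,0,0,0,0,0.5,-0.003,0,0,0,0,0]}}

```text
time_s: 11.57
position: [0.6043, 0.1004, 0.0643]
tool_rot: [[-0.949, 0.315, 0.0], [0.315, 0.949, 0.0], [-0.0, 0.0, -1.0]]
ft_force: [0.9, -0.9, -3.9]
grip_width: 0.029
gripper_force: 40.3
```

Call:
{"api": "arm_command", "payload": {"commands": [0.5,-0.001,0,0,0,0,0,0.5,-0.002,0,0,0,0,0,0.5,-0.003,0,0,0,0,0]}}

```text
time_s: 11.82
position: [0.6057, 0.0999, 0.0643]
tool_rot: [[-0.949, 0.315, -0.0], [0.315, 0.949, -0.0], [0.0, -0.0, -1.0]]
ft_force: [0.2, 0.9, -1.5]
grip_width: 0.0292
gripper_force: 40.3
```

Call:
{"api": "arm_command", "payload": {"commands": [0.5,-0.001,0,0,0,0,0,0.5,-0.002,0,0,0,0,0,0.5,-0.003,0,0,0,0,0]}}

```text
time_s: 12.07
position: [0.6071, 0.0995, 0.0643]
tool_rot: [[-0.949, 0.315, -0.0], [0.315, 0.949, 0.0], [0.0, 0.0, -1.0]]
ft_force: [0.5, 0.4, -1.4]
grip_width: 0.0288
gripper_force: 40.3
```

Call:
{"api": "arm_command", "payload": {"commands": [0.5,-0.001,0,0,0,0,0,0.5,-0.002,0,0,0,0,0,0.5,-0.003,0,0,0,0,0]}}

```text
time_s: 12.32
position: [0.6085, 0.099, 0.0643]
tool_rot: [[-0.949, 0.315, -0.0], [0.315, 0.949, -0.0], [0.0, -0.0, -1.0]]
ft_force: [0.3, -0.6, -1.8]
grip_width: 0.0291
gripper_force: 40.3
```

Call:
{"api": "arm_command", "payload": {"commands": [0.5,-0.001,0,0,0,0,0,0.5,-0.002,0,0,0,0,0,0.5,-0.003,0,0,0,0,0]}}

```text
time_s: 12.57
position: [0.6099, 0.0985, 0.0643]
tool_rot: [[-0.949, 0.315, -0.0], [0.315, 0.949, -0.0], [0.0, -0.0, -1.0]]
ft_force: [0.0, -1.0, -1.9]
grip_width: 0.029
gripper_force: 40.3
```

Call:
{"api": "arm_command", "payload": {"commands": [0.5,-0.001,0,0,0,0,0,0.5,-0.002,0,0,0,0,0,0.5,-0.003,0,0,0,0,0]}}

```text
time_s: 12.82
position: [0.6114, 0.098, 0.0643]
tool_rot: [[-0.949, 0.315, -0.0], [0.315, 0.949, -0.0], [0.0, -0.0, -1.0]]
ft_force: [0.0, -0.7, -2.9]
grip_width: 0.0292
gripper_force: 40.3
```

Call:
{"api": "arm_command", "payload": {"commands": [0.5,-0.001,0,0,0,0,0,0.5,-0.002,0,0,0,0,0,0.5,-0.003,0,0,0,0,0]}}

```text
time_s: 13.07
position: [0.6128, 0.0975, 0.0643]
tool_rot: [[-0.949, 0.315, -0.0], [0.315, 0.949, 0.0], [0.0, 0.0, -1.0]]
ft_force: [-0.4, 0.3, -1.8]
grip_width: 0.029
gripper_force: 40.3
```

Call:
{"api": "arm_command", "payload": {"commands": [0.5,-0.001,0,0,0,0,0,0.5,-0.002,0,0,0,0,0,0.5,-0.003,0,0,0,0,0]}}

```text
time_s: 13.32
position: [0.6142, 0.0971, 0.0643]
tool_rot: [[-0.949, 0.315, -0.0], [0.315, 0.949, -0.0], [0.0, -0.0, -1.0]]
ft_force: [-0.5, 0.1, -2.8]
grip_width: 0.0289
gripper_force: 40.3
```

Call:
{"api": "arm_command", "payload": {"commands": [0.5,-0.001,0,0,0,0,0,0.5,-0.002,0,0,0,0,0,0.5,-0.003,0,0,0,0,0]}}

```text
time_s: 13.57
position: [0.6157, 0.0966, 0.0643]
tool_rot: [[-0.949, 0.315, -0.0], [0.315, 0.949, 0.0], [0.0, 0.0, -1.0]]
ft_force: [-0.6, 0.8, -1.9]
grip_width: 0.0292
gripper_force: 40.3
```

Call:
{"api": "arm_command", "payload": {"commands": [0.5,-0.001,0,0,0,0,0,0.5,-0.002,0,0,0,0,0,0.5,-0.003,0,0,0,0,0]}}

```text
time_s: 13.82
position: [0.6158, 0.0965, 0.0642]
tool_rot: [[-0.949, 0.315, -0.003], [0.315, 0.949, 0.001], [0.003, -0.001, -1.0]]
ft_force: [-8.5, 2.2, 2.7]
grip_width: 0.0294
gripper_force: 40.4
```

Contact: about 9 N along the slot. I lower the barrel to the base and hold to read the force.

Call:
{"api": "arm_command", "payload": {"commands": [0.5,0,0,0.0008,0,0,0,0.5,0,0,0.0014,0,0,0,0.5,0,0,0.0014,0,0,0]}}

```text
time_s: 14.07
position: [0.6158, 0.0966, 0.0637]
tool_rot: [[-0.949, 0.315, -0.003], [0.315, 0.949, 0.001], [0.003, -0.0, -1.0]]
ft_force: [-6.8, 2.2, 3.1]
grip_width: 0.029
gripper_force: 40.5
```

Call:
{"api": "arm_command", "payload": {"commands": [0.5,-0.0006,0,0,0,0,0,0.5,-0.001,0,0,0,0,0,0.5,-0.001,0,0,0,0,0,0.5,-0.001,0,0,0,0,0]}}

```text
time_s: 14.4
position: [0.6159, 0.0966, 0.0637]
tool_rot: [[-0.949, 0.315, -0.004], [0.315, 0.949, 0.001], [0.004, -0.001, -1.0]]
ft_force: [-9.1, 2.6, 4.4]
grip_width: 0.0292
gripper_force: 40.5
```

Call:
{"api": "arm_command", "payload": {"commands": [0.5,-0.0002,0,0,0,0,0,0.5,-0.0002,0,0,0,0,0,0.5,-0.0002,0,0,0,0,0,0.5,-0.0002,0,0,0,0,0,0.5,-0.0002,0,0,0,0,0,0.5,-0.0002,0,0,0,0,0,0.5,-0.0002,0,0,0,0,0,0.5,-0.0002,0,0,0,0,0]}}

```text
time_s: 15.07
position: [0.6159, 0.0966, 0.0637]
tool_rot: [[-0.949, 0.315, -0.004], [0.315, 0.949, 0.001], [0.004, -0.001, -1.0]]
ft_force: [-10.0, 2.3, 3.5]
grip_width: 0.0289
gripper_force: 40.5
```

Pressed at about 10 N for over half a second. I ease off to a slight push and open.

Call:
{"api": "arm_command", "payload": {"commands": [0.5,0.0014,0,-0.0004,0,0,0,0.5,0.0024,0,-0.0006,0,0,0,0.5,0.0024,0,-0.0006,0,0,0,-0.3,0.0024,0,-0.0006,0,0,0,-0.3,0.0024,0,-0.0006,0,0,0,-0.3,0.0024,0,-0.0006,0,0,0,-0.3,0.0024,0,-0.0006,0,0,0,-0.3,0.0024,0,-0.0006,0,0,0,-0.3,0.0024,0,-0.0006,0,0,0]}}

```text
time_s: 15.82
position: [0.6167, 0.0963, 0.064]
tool_rot: [[-0.949, 0.315, 0.001], [0.315, 0.949, -0.0], [-0.001, 0.0, -1.0]]
ft_force: [0.7, -0.1, -0.1]
grip_width: 0.0557
gripper_force: 0.0
```

Call:
{"api": "arm_command", "payload": {"commands": [-0.3,0,0,-0.02,0,0,0,-0.3,0,0,-0.06,0,0,0,-0.3,0,0,-0.12,0,0,0,-0.3,0,0,-0.18,0,0,0,-0.3,0,0,-0.24,0,0,0,-0.3,0,0,-0.24,0,0,0]}}

```text
time_s: 16.32
position: [0.6185, 0.0964, 0.1912]
tool_rot: [[-0.949, 0.315, 0.012], [0.315, 0.949, -0.0], [-0.011, 0.003, -1.0]]
ft_force: [-0.6, -0.2, 1.4]
grip_width: 0.0559
gripper_force: 0.0
```

```bash
python3 - <<'E'
from h import *
g=grab("wrist");c=grab("scene")["image"][180:300,180:300]
out=np.hstack([cv2.resize(g["image"][100:400,140:420],(390,418)),cv2.resize(c,(400,418),interpolation=cv2.INTER_CUBIC)]);cv2.imwrite("pics/c6.png",out[:,:,::-1])
E
```

```text
(no output)
```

View pics/c6.png

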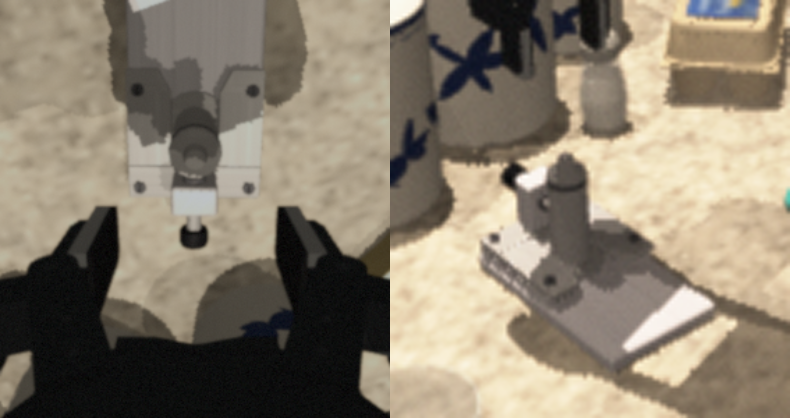

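The barrel stands upright in the slot, flange under the plate, at (195,150) in the wrist crop, touching the rod in front of the block. The gripper is clear above it.

```bash
python3 -c "
from rig import env
print(env.close_job())"
```

```text
the job is handed in; nothing more can be done
None
```

The barrel is standing in the slot with its flange under the plate, butted against the depth rod after a press of about 10 N for over half a second; I let go, moved the arm clear and handed the job in at about 16 s (no verdict came back).

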